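# Refit the speed knob of a decorating wheel

### The arm

A 6-joint arm with a two-finger parallel gripper is mounted at the origin on the work surface. World frame = base frame: x ahead of the robot, y to its left, z up, the work surface at z = 0. Lengths are in m, angles in rad, forces in N, time in s.
With the tool pointing down it reaches from about 0.325 to 0.775 m from the base axis. Payload 9.3 kg.
Tool frame: the origin (TCP) lies midway between the tips of the shut fingers; the grasp point (between the pads) lies 19 mm behind it; z points along the fingers, y is the line along which they close (so a half turn about z gives the same grasp; the last joint's range is limited). The gripper opens to 85 mm and grips with 20 to 120 N. Pads are 22 mm wide; open, the fingers measure 114 mm over their backs; the gripper's body (76 mm by 85 mm) begins 54 mm behind the grasp point. The pads swing forward as they close: fully open they stand 13 mm farther back than shut.
Start: joints at [1.148, 0.259, 0.021, 1.334, 0, 1.418], TCP at [0.147, 0.53, 0.231] pointing down, gripper open.
Joint ranges: [-3.04, 3.04], [-0.91, 1.82], [-1.04, 1.36], [-1.92, 1.95], [-1.52, 1.45], [-3.14, 3.14]. Speed limits (rad/s): [2.22, 2.22, 2.79, 3.14, 3.14, 3.14].

### API

Orientations are given as a unit quaternion [x, y, z, w].
In Python, from workcell import status, cams, manip, search_frame, mark_of gives the robot as it stands.
- The arm moves only by the tool servo_tool, never from a script. Its arguments are lists of equal length, an entry for each row: "hand": the finger opening in mm, from 0 to 85.4; "offset": the shift along the tool's x, y, z in units of 30 mm (1.0 is 30 mm), a list of three; "spin": the turn about the tool's z in units of 5 degrees (1.0 is 5 degrees). In form: {"hand": [hand, ...], "offset": [[tx, ty, tz], ...], "spin": [spin, ...]}. A call has 1 to 20 rows; each row shifts and turns the commanded pose from where the row before left it, along the tool's axes as they then stand; what a row does not reach is not made up. A row lasts 1/12 s, in which the tool goes at most 41.7 mm and 7.16 degrees, less where a joint would pass 70% of its speed; a pose out of reach is approached as far as the arm can. A call is refused whole if a number of a shift passes 1 or a number of a turn 1, either way. A call with a gripper value outside its range is refused whole. The fingers move at their own pace and stop on an object; "grip_force" is the grip in N (left out, the last holds). Time passes only in rows, so rows that do not move let the fingers close. It gives the time, the measured TCP pose, the force, the opening and the grip force at its end, in the units of the state.
- status.get_state(): the state, without advancing time (a new reading comes with each control period).
- cams.grab_frame(name): name is "scene" or "top"; returns the picture (420x560x3 uint8, red, green, blue); there is no depth.
- cams.camera_info(name): a dict with "K" (3x3 intrinsics, pixels), "k1" (the pictures are not rectified: a ray, as slopes to the right and down, at radius r is drawn at 1 + k1 r^2 times it, then the intrinsics apply), "extrinsics" (4x4, takes a point from world to camera coordinates). Camera axes: x right, y up, looking along -z (the intrinsics and any distortion apply to the point x, -y, -z); pixel columns grow to the right and rows downward; lengths in m; the calibration is good to about 2 mm. A picture is of the moment at which its call begins. camera_info takes no time and is no camera call.
- manip.hand_in(): hands the job in; it is judged then, once.
Trained networks look in the newest picture that a camera, given by its name, has taken for a name from the list of things; names that differ only in an ending like _2 or _b are one class to them, and where a whole thing is asked for, a point or a joint stands for the part that bears it (a point fixed in the world has none). Each returns a list of dicts, best first, with "score" (0 to 1); they miss things now and then, are a little off and sometimes report something else, mostly with a low value. They report only what shows in the picture. A call takes as long as a camera call.
- search_frame(label, camera): "xyz" ([x, y, z] in m, in world coordinates, good to about 4 mm: the middle of the surface that is visible of it).
- mark_of(label, camera): "xyz" ([x, y, z] in m, in world coordinates, good to about 4 mm: a listed point, or the origin of a listed thing).
The state is a dict: "clock": time; "joints": joint angles; "qd": joint speeds; "tau": joint torques, N m; "eef_pos": TCP position; "tool_rot": TCP orientation; "ft_force": force on the tool from outside, world axes, zero at the start; "wrist_torque": the same for the moment, N m; "width": finger opening in m; "gripper_force": force on a finger pad.
Only numpy, scipy, OpenCV 4.12 (cv2) and the standard library are available. Lean on these libraries where they do the work, as an engineer would, in place of code of your own. Each camera call takes 0.05 s, during which the arm holds its last target. There are 200 camera calls.

### The job

The blue speed knob has come off the tabletop decorating wheel, which was left at some running speed. Put it back on its spindle: feel for the spindle's flat with a light touch, press the knob down gently until it snaps fully home, then turn it anticlockwise until its pointer is at the white dot (off), and let go. Leave everything else on the table where it stands, and never force the knob on.

Things in the scene. Friction and masses are not known exactly. Their poses are not given: they have to be found in the camera images.
- knob: Speed knob, blue-painted solid aluminium, about 110 g: round skirt 44 mm across, 10 mm high, and on it a bar grip 42 mm long, 16 mm wide, from 10 to 34 mm height, with flat upright sides. Origin: centre of the underside, on the bore's axis; z up, +x along the bar to the pointer end (white line on top and down that end). It starts standing on its skirt on the table, bore down.
- knob_bore (a point): Lower edge of the flat wall in the knob's bore: 1.8 mm from the bore's axis towards the pointer (+x), 2.5 mm above the underside. The bore opens downwards, 10.8 mm across, 22 mm deep. Its first 2.5 mm (the mouth) are round and go over the spindle at any angle; above, from 2.5 to 6 mm, the flat wall on the pointer side makes it D-shaped; then a pocket for the catch.
- knob_pointer (a point): End of the knob's pointer: 21 mm from the knob's axis along its +x, 10 mm above its underside.
- wheel: Tabletop electric decorating wheel, fixed: white housing 280 x 240 mm, a dark control deck on its near side (-x), top at 80 mm, and behind it a round aluminium wheel head 160 mm across, top at 93 mm, centre 145 mm from the spindle. Origin: on the table under the housing's centre, z up, +x from deck to wheel head. The spindle stands upright 90 mm from the origin along -x.
- spindle_seat (a point): On the spindle's axis, on top of the brass bushing (18 mm across), 84 mm above the table: the knob's underside rests here when fully home. Axes as the wheel body's; they do not turn with the spindle. The spindle is a steel D-shaft 10 mm across, 20 mm tall above the seat, flat 1.5 mm from its axis. It turns stiffly (0.03 N m), with stops 0.15 rad past the white dot and 2.2 rad clockwise of it.
- spindle_tip (a point): Top of the spindle on its axis, 20 mm above the seat, 0.8 mm chamfer. The flat faces where the fitted pointer will point: at the start an unknown 0.4 to 1.9 rad clockwise of the white dot. At a wrong angle the knob rests on the tip, underside 17.5 mm above the seat; pressed with up to 8 N it slides round on it without turning the spindle. Within about 8 degrees of the right angle it drops.
- catch_height (a point): On the spindle's axis, 9 mm above the seat, level with the nose of a sprung brass catch in the flat. At the right angle the knob drops freely until its underside is about 10.5 mm above the seat, meets the catch, must be pushed past it with about 5 N, snaps when 3 mm from the seat, and stops on the bushing. Fitted, it has about 7 degrees of play to either side.
- off_dot (a point): Centre of the white dot (7 mm) on the deck, 29 mm from the spindle's axis, in the direction 0.6 rad anticlockwise (from above) of the wheel body's +x: off. Small orange dots, growing clockwise from it, mark the speeds.
- plate: White plate blank, 130 mm across, 22 mm high, standing loose on the wheel head; origin at the centre of its underside. Leave alone.
- drawer_knob: Turned dark wood drawer knob, 40 mm across, 34 mm high, upright on the table; not for the spindle. Origin at the centre of its underside. Leave alone.
- paint_pot: Small red paint pot with white cap, 42 mm across, 50 mm high; origin at the centre of its underside. Leave alone.
- brush_jar: Glass jar 80 mm across with four brushes, 210 mm high; origin at the centre of its underside. Leave alone.

How it is judged:
On the way, in this order (a step that is already met when the one before it is completed fails the run):
1. the knob is pressed onto the spindle and has snapped home (z of knob in the frame of spindle_seat below 0.0025 m and horizontal distance between knob and spindle_seat below 0.003 m and angle between knob's own z axis and vertical below 0.08 rad), for 0.2 s.
2. still home, the knob is turned until its pointer is at the white dot (all of step 1 and horizontal distance between knob_pointer and off_dot below 0.0098 m), for 0.2 s.
At the end, for the whole second after the job is handed in: The knob is on the spindle, its underside within 2.5 mm of the seat (snapped), centred within 3 mm, upright within 0.08 rad; its pointer end within 9.8 mm of the white dot's centre seen from above (about 13 degrees either side of pointing straight at it); released and at rest (all of step 2 and contact force between knob and the fingers below 0.1 N and linear speed of knob below 0.02 m/s); the robot touches nothing.
It fails at once if the knob is forced on: before it is home (still over 4 mm from the seat), more than 25 N between it and the wheel or spindle (contact force between knob and wheel above 25 N and z of knob in the frame of spindle_seat above 0.004 m).
It fails at once if the knob is jammed down or wrenched: more than 60 N between it and the wheel or spindle (contact force between knob and wheel above 60 N).
It fails at once if something else (plate, drawer knob, paint pot, brush jar) is moved more than 20 mm (distance of any of drawer_knob, paint_pot, plate, brush_jar from where it was at the start of the episode above 0.02 m).
It also fails if it takes over 72 s, if anything falls off the work surface, if the arm or the gripper's body presses on something with over 40 N, if the wrist force passes 120 N, or if a joint passes its speed limit or range.

## Working session

There is one attempt and no reset: what is moved stays moved. The work goes in short steps, Python scripts to look and compute and a tool call to move; the robot and the scene stay as the last step left them, time stands still between calls to the robot, and variables do not carry over. Pictures are saved under pics/ and viewed, at most 10 in all, crops included, and the job is handed in when it is done.

Besides the shell and the picture viewer there is one more tool, called after "Request:" by a JSON object that holds its "op" and its "data". servo_tool: Moves the arm, as the interface text tells. Its arguments: {"type":"object","properties":{"hand":{"type":"array"},"offset":{"type":"array"},"spin":{"type":"array"},"grip_force":{"type":"number"}},"required":["hand","offset","spin"]}

```bash
mkdir -p pics; cat > h.py <<'E'
import numpy as np, cv2
from workcell import status, cams, manip, search_frame, mark_of
def snap(c,n):
    im=cams.grab_frame(c); cv2.imwrite('pics/'+n+'.png',im[:,:,::-1]); return im
def proj(c,p):
    I=cams.camera_info(c);K=np.array(I['K']);E=np.array(I['extrinsics'])
    q=E[:3,:3]@np.array(p)+E[:3,3]; x=q[0]/-q[2];y=-q[1]/-q[2]
    f=1+I['k1']*(x*x+y*y); return (K@[x*f,y*f,1])[:2]
def unproj(c,uv,z):
    I=cams.camera_info(c);K=np.array(I['K']);E=np.array(I['extrinsics'])
    d=np.linalg.solve(K,[uv[0],uv[1],1])[:2]; s=d.copy()
    for _ in range(20): s=d/(1+I['k1']*(s@s))
    R=E[:3,:3].T; o=-R@E[:3,3]; r=R@np.array([s[0],-s[1],-1])
    return o+r*(z-o[2])/r[2]
E
python3 - <<'E'
from h import *
np.set_printoptions(precision=4,suppress=True)
for c in ['scene','top']:
    snap(c,c+'0')
    print(c,unproj(c,(280,210),0))
    for l in ['knob','knob_pointer','wheel','spindle_seat','spindle_tip','off_dot','drawer_knob','paint_pot','brush_jar','plate']:
        for d in mark_of(l,c)[:2]: print(l,round(d['score'],2),np.array(d['xyz']),proj(c,d['xyz']))
s=status.get_state();print(s)
E
```

```text
scene [0.4851 0.1813 0.    ]
knob 0.75 [ 0.5812 -0.3391 -0.0047] [166.4798 349.8503]
knob 0.72 [ 0.4298  0.3007 -0.0003] [288.529  186.0609]
knob_pointer 0.74 [0.4275 0.3065 0.0032] [289.0058 184.1208]
knob_pointer 0.66 [0.4472 0.3158 0.0084] [295.6519 183.4508]
wheel 0.94 [0.6302 0.0639 0.0033] [297.2028 249.9831]
spindle_seat 0.9 [0.5379 0.0642 0.0847] [268.8132 212.9535]
spindle_tip 0.7 [0.5402 0.0682 0.1062] [270.2112 205.9297]
spindle_tip 0.35 [0.4457 0.318  0.0091] [295.6675 182.8147]
off_dot 0.69 [0.5622 0.0805 0.0838] [279.9449 213.4625]
drawer_knob 0.64 [ 0.5821 -0.3374 -0.    ] [167.0207 348.1204]
drawer_knob 0.39 [0.4285 0.3045 0.0034] [288.8927 184.4456]
paint_pot 0.96 [ 0.4531 -0.3418 -0.003 ] [126.3866 320.9554]
paint_pot 0.29 [0.4255 0.3034 0.0057] [287.9398 183.7022]
brush_jar 0.97 [0.5612 0.4832 0.0008] [352.1901 174.0054]
plate 0.65 [0.684  0.0515 0.0944] [312.7914 233.6911]
top [0.5563 0.0536 0.    ]
knob 0.53 [0.4315 0.2983 0.0022] [188.9049 255.963 ]
knob_pointer 0.56 [0.4482 0.3111 0.0074] [183.9285 249.5792]
wheel 0.66 [ 0.6258  0.0655 -0.0018] [275.5281 185.43
[... 262 characters left out ...]
0.4552 -0.3452 -0.0045] [425.1558 246.4197]
paint_pot 0.63 [ 0.458  -0.3424 -0.0016] [424.4985 245.3238]
paint_pot 0.33 [0.5398 0.0682 0.1063] [275.6379 209.5475]
brush_jar 0.65 [0.561  0.4833 0.0008] [122.7873 208.3658]
{'clock': 1.1, 'joints': array([1.1484, 0.2586, 0.0215, 1.3337, 0.    , 1.4182]), 'qd': array([-0.0002,  0.0013,  0.0007, -0.0002, -0.0003,  0.0001]), 'tau': array([ -0.0003, -55.54  ,  34.4737,   0.0015,  -0.0003,   0.    ]), 'eef_pos': array([0.1466, 0.5301, 0.2313]), 'tool_rot': array([ 0.1345,  0.9909,  0.    , -0.    ]), 'ft_force': array([-0.6435, -0.2558, -0.304 ]), 'wrist_torque': array([ 0.0197,  0.0565, -0.0497]), 'gripper_force': 0.0, 'width': 0.08549024905914926}
```

```bash
python3 - <<'E'
import cv2,numpy as np
a=cv2.imread('pics/scene0.png');b=cv2.imread('pics/top0.png')
f=lambda im,x,y,w,h:cv2.resize(im[y:y+h,x:x+w],(400,300),interpolation=cv2.INTER_CUBIC)
cv2.imwrite('pics/m0.png',np.vstack([np.hstack([f(a,249,155,80,60),f(a,230,180,80,60)]),np.hstack([f(b,150,226,80,60),f(b,235,180,80,60)])]))
E
```

```text
(no output)
```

View pics/m0.png

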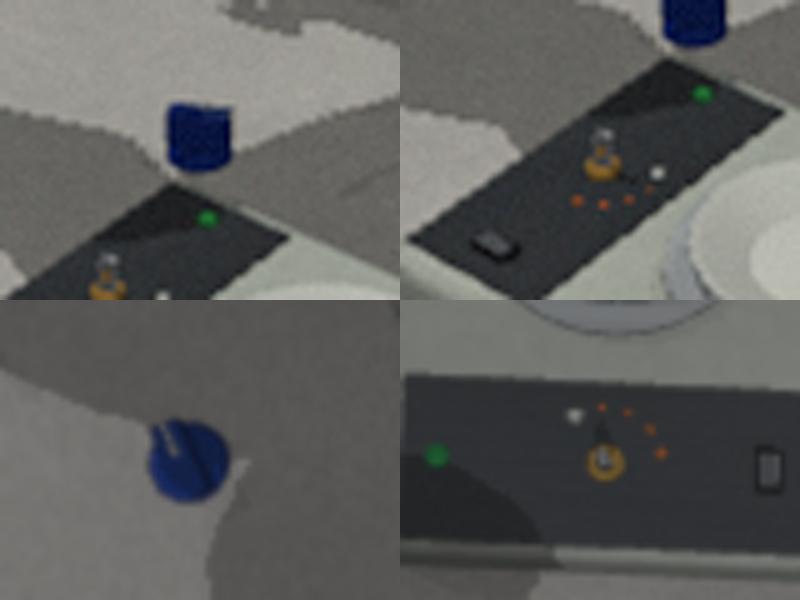

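View pics/scene0.png

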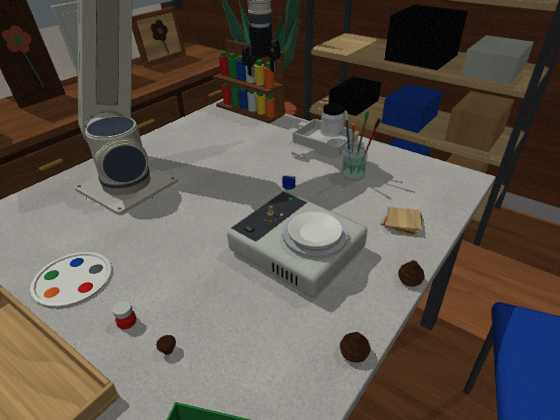

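The knob is at scene (288,183) and top (189,258), with its white line towards the upper left. The bushing is at top (276,212.6) and the white dot at top (270,203). I'll refine these next.

```bash
cat >> h.py <<'E'
def cen(im,box,kind):
    x,y,w,h=box; c=im[y:y+h,x:x+w].astype(float); r,g,b=c[...,0],c[...,1],c[...,2]
    wt={'blue':b-np.maximum(r,g)-15,'brass':np.minimum(r,g*1.6)-b-25,'white':c.min(2)-95}[kind]
    m=np.clip(wt,0,None); 
    if kind=='blue': m=(m>0).astype(float)
    Y,X=np.mgrid[y:y+h,x:x+w]; return np.array([(m*X).sum(),(m*Y).sum()])/m.sum(),(m>0).sum()
E
python3 - <<'E'
from h import *
np.set_printoptions(precision=4,suppress=True)
t=cv2.imread('pics/top0.png')[:,:,::-1]; s=cv2.imread('pics/scene0.png')[:,:,::-1]
for n,im,boxk,boxb,boxd in [('top',t,(175,240,30,30),(270,206,14,14),(266,199,7,7)),('scene',s,(278,172,22,20),(262,205,16,16),(278,211,7,7))]:
    k,a=cen(im,boxk,'blue');b,ab=cen(im,boxb,'brass');d,ad=cen(im,boxd,'white')
    print(n,'knob',k,a,unproj(n,k,.015),'brass',b,ab,unproj(n,b,.0835),'dot',d,ad,unproj(n,d,.080))
for l,c in [('knob','top'),('knob','scene'),('spindle_seat','top'),('spindle_seat','scene'),('spindle_tip','top'),('spindle_tip','scene')]:
    r=[]
    for i in range(4):
        cams.grab_frame(c); q=[d['xyz'] for d in mark_of(l,c) if d['score']>.3 and d['xyz'][1]>-.2 and (l!='spindle_tip' or d['xyz'][2]>.05)]
        r+=q[:1]
    print(l,c,np.array(r).mean(0),np.array(r).std(0))
# pointer overlay
c=cv2.resize(t[242:272,170:210],(800,600),interpolation=cv2.INTER_CUBIC)[:,:,::-1].copy()
c=np.clip(c.astype(float)*1.6,0,255).astype(np.uint8)
k,_=cen(t,(175,240,30,30),'blue');p=unproj('top',k,.015)
for a,col in [(30,(0,255,255)),(45,(0,255,0)),(60,(0,0,255))]:
    e=np.radians(a);q=[proj('top',[p[0]+r*np.cos(e),p[1]+r*np.sin(e),.034]) for r in(-.021,.021)]
    q=[tuple(int(v) for v in ((u-np.array([170,242])+.5)*20)) for u in q]; cv2.line(c,q[0],q[1],col,1)
cv2.imwrite('pics/k1.png',c)
E
```

```text
top knob [187.1875 257.9375] 208 [0.4257 0.3002 0.015 ] brass [275.9424 212.7439] 30 [0.5354 0.0669 0.0835] dot [269.4848 202.5152] 4 [0.5624 0.0831 0.08  ]
scene knob [288.0633 182.057 ] 158 [0.4285 0.3    0.015 ] brass [269.6981 214.612 ] 40 [0.5432 0.0611 0.0835] dot [281.0877 214.1316] 5 [0.5633 0.0839 0.08  ]
knob top [0.4272 0.3034 0.0014] [0.001  0.0005 0.002 ]
knob scene [0.4565 0.2442 0.0261] [0.0467 0.1016 0.0455]
spindle_seat top [0.5386 0.0706 0.085 ] [0.0006 0.0017 0.0011]
spindle_seat scene [0.5396 0.0655 0.0836] [0.0015 0.0012 0.0008]
spindle_tip top [0.5365 0.069  0.1045] [0.0014 0.0008 0.0017]
spindle_tip scene [0.5409 0.0663 0.105 ] [0.001  0.0012 0.0011]
```

View pics/k1.png

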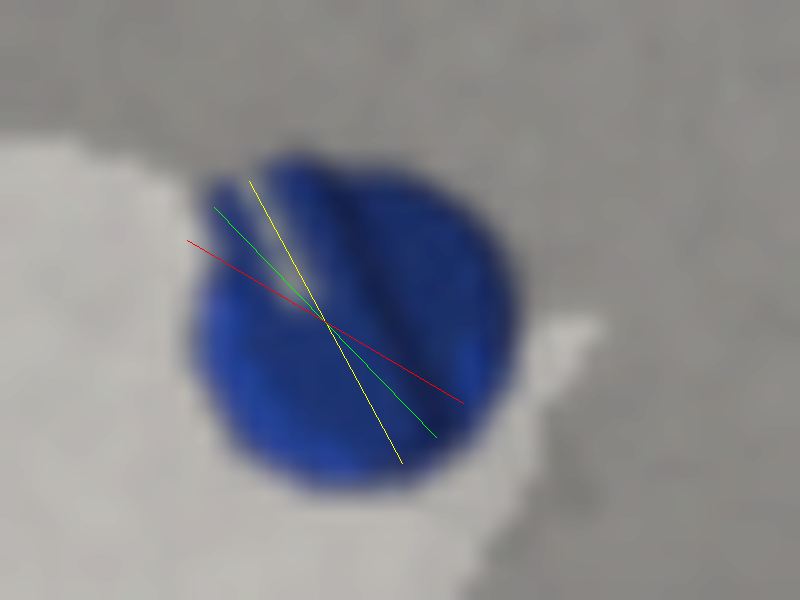

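Request:
{"op": "servo_tool", "data": {"hand": [62,62,62,62,62,62,62,62,62,62,62,62,62,62], "offset": [[-0.85,-0.374,0.25],[-0.85,-0.374,0.25],[-0.85,-0.374,0.25],[-0.85,-0.374,0.25],[-0.85,-0.374,0.25],[-0.85,-0.374,0.25],[-0.85,-0.374,0.25],[-0.85,-0.374,0.25],[-0.85,-0.374,0.25],[-0.85,-0.374,0.25],[-0.85,-0.374,0.25],[-0.85,-0.374,0.25],[-0.85,-0.374,0.25],[0,0,0]], "spin": [0,0,0,0,0,1,1,1,1,1,1,1,1,1], "grip_force": 20}}

```text
clock: 4.67
eef_pos: [0.3748, 0.2559, 0.1326]
tool_rot: [0.507, 0.862, -0.001, -0.0]
ft_force: [0.6, 0.4, 0.5]
width: 0.0618
gripper_force: 0.0
```

```bash
cat >> h.py <<'E'
from scipy.spatial.transform import Rotation as Ro
def go(p,yaw=None):
    s=status.get_state(); R=Ro.from_quat(s['tool_rot']).as_matrix()
    y=np.degrees(np.arctan2(R[1,1],R[0,1]))
    print('pos',s['eef_pos'],'yaw_y',y,'F',s['ft_force'],'j6',s['joints'][5])
    if p is not None: print('off units',R.T@(np.array(p)-s['eef_pos'])/.03)
    if yaw is not None: print('spin units',(y-yaw)/5)
E
python3 -c "
from h import *
go([.4275,.301,.08],29.5)"
```

```text
pos [0.37480185 0.25590724 0.13256324] yaw_y 29.122663280851985 F [0.60633846 0.40935195 0.48717525] j6 1.477097447435136
off units [0.4598579  2.27005101 1.74649062]
spin units -0.0754673438296031
```

Request:
{"op": "servo_tool", "data": {"hand": [62,62,62,62,62], "offset": [[0.15,0.75,0.58],[0.15,0.75,0.58],[0.15,0.75,0.58],[0,0,0],[0,0,0]], "spin": [0,0,0,0,0]}}

```text
clock: 5.08
eef_pos: [0.4264, 0.3045, 0.0804]
tool_rot: [0.503, 0.864, -0.001, -0.001]
ft_force: [-0.3, 0.1, 0.8]
width: 0.0623
gripper_force: 0.0
```

```bash
python3 -c "
from h import *
go([.4275,.301,.013],29.5); print(status.get_state()['joints'])"
```

```text
pos [0.42640827 0.30449318 0.08035131] yaw_y 29.555314242930827 F [-0.34633697  0.11300198  0.75252191] j6 1.5148777357694752
off units [-0.11941355 -0.02003149  2.24509311]
spin units 0.01106284858616533
[ 4.59918771e-01  3.07803400e-01 -3.13190219e-01  9.52363346e-01
 -6.53222237e-05  1.51487774e+00]
```

Request:
{"op": "servo_tool", "data": {"hand": [62,62,62,62,40,40,40,40,40,40], "offset": [[-0.11,-0.02,0.75],[0,0,0.75],[0,0,0.75],[0,0,0],[0,0,0],[0,0,0],[0,0,0],[0,0,0],[0,0,0],[0,0,0]], "spin": [0,0,0,0,0,0,0,0,0,0]}}

```text
clock: 5.92
eef_pos: [0.4283, 0.3016, 0.0156]
tool_rot: [0.503, 0.864, 0.001, 0.001]
ft_force: [-1.3, -0.7, 8.2]
width: 0.0419
gripper_force: 21.2
```

Request:
{"op": "servo_tool", "data": {"hand": [62,62,62,62,62,62,62,62,62,62,62,62,62,62,62,62,62,62,62,62], "offset": [[0,0,0],[0,0,0],[0,0,-0.1],[0,0,0],[0,0,0],[0,0,0],[0,0,0],[0,0,0],[0,0,0],[0,0,0],[0,0,0],[0,0,0],[0,0,0],[0,0,0],[0,0,0],[0,0,0],[0,0,0],[0,0,0],[0,0,0],[0,0,0]], "spin": [0,0,-1,-1,-1,-1,-1,-1,-1,-1,-1,-1,-1,-1,-1,-1,-1,-1,-1,-1]}}

```text
clock: 7.58
eef_pos: [0.4277, 0.3013, 0.0172]
tool_rot: [-0.257, 0.966, 0.0, 0.0]
ft_force: [0.1, -0.1, 0.2]
width: 0.0621
gripper_force: 0.0
```

```bash
python3 -c "
from h import *
go([.4283,.3016,.016],119.5); 
snap('top','k2')
for i in range(2):
  print(search_frame('knob','top')[:1],mark_of('knob_pointer','top')[:1],mark_of('knob','top')[:1])
"
```

```text
pos [0.42767091 0.30132289 0.0172097 ] yaw_y 119.78683589398884 F [ 0.06635308 -0.12193773  0.22828774] j6 -0.06657515407333042
off units [-0.02278304 -0.00240001  0.04032582]
spin units 0.057367178797767336
[{'xyz': [0.5817, -0.3377, 0.0328], 'score': 0.43}] [{'xyz': [0.4471, 0.314, 0.0077], 'score': 0.45}] [{'xyz': [0.6272, 0.0641, -0.0024], 'score': 0.5}]
[{'xyz': [0.5817, -0.3377, 0.0328], 'score': 0.43}] [{'xyz': [0.4471, 0.314, 0.0077], 'score': 0.45}] [{'xyz': [0.6272, 0.0641, -0.0024], 'score': 0.5}]
```

Request:
{"op": "servo_tool", "data": {"hand": [62,10,10,10,10,10,10,10,10,10], "offset": [[-0.01,0,0],[0,0,0],[0,0,0],[0,0,0],[0,0,0],[0,0,0],[0,0,0],[0,0,0],[0,0,0],[0,0,0]], "spin": [0,0,0,0,0,0,0,0,0,0], "grip_force": 45}}

```text
clock: 8.77
eef_pos: [0.428, 0.3015, 0.0172]
tool_rot: [-0.255, 0.967, 0.0, 0.0]
ft_force: [-1.3, -0.8, 3.0]
width: 0.015
gripper_force: 44.4
```

Request:
{"op": "servo_tool", "data": {"hand": [10,10,10,10,10,10], "offset": [[0,0,-0.3],[0,0,-0.9],[0,0,-1],[0,0,-1],[0,0,-1],[0,0,-0.4]], "spin": [0,0,0,0,0,0]}}

```text
clock: 9.27
eef_pos: [0.4287, 0.3019, 0.1594]
tool_rot: [-0.255, 0.967, 0.0, 0.002]
ft_force: [1.1, 0.6, -1.7]
width: 0.0149
gripper_force: 44.0
```

```bash
python3 -c "
from h import *
go([.539,.0678,.145],105)"
```

```text
pos [0.42874681 0.30191851 0.15942995] yaw_y 119.54238681095484 F [ 1.05253286  0.59958574 -1.73215347] j6 -0.062172052079074
off units [ 0.65276143 -8.60129065  0.48073446]
spin units 2.9084773621909674
```

Request:
{"op": "servo_tool", "data": {"hand": [10,10,10,10,10,10,10,10,10,10,10,10,10,10,10,10], "offset": [[0.065,-0.86,0],[0.065,-0.86,0],[0.065,-0.86,0],[0.065,-0.86,0],[0.065,-0.86,0],[0.065,-0.86,0],[0.065,-0.86,0],[0.065,-0.86,0],[0.065,-0.86,0],[0.065,-0.86,0],[0,0,0.48],[0,0,0],[0,0,0],[0,0,0],[0,0,0],[0,0,0]], "spin": [0,0,0,0,0,0,0,0,0,0,0,0.95,0.95,1,0,0]}}

```text
clock: 10.6
eef_pos: [0.5379, 0.0674, 0.1409]
tool_rot: [-0.132, 0.991, 0.0, -0.0]
ft_force: [-0.1, 0.3, -0.6]
width: 0.0148
gripper_force: 44.2
```

```bash
python3 - <<'E'
from h import *
np.set_printoptions(precision=4,suppress=True)
go([.539,.0678,.145],105)
a=snap('scene','s2');b=snap('top','t2')
f=lambda im,x,y,w,h:cv2.resize(im[y:y+h,x:x+w],(400,300),interpolation=cv2.INTER_CUBIC)
cv2.imwrite('pics/m2.png',np.hstack([f(a,230,170,80,60),f(b,235,180,80,60)])[:,:,::-1])
for c,l in [('scene','knob'),('scene','spindle_tip'),('scene','spindle_seat'),('top','knob'),('top','knob_pointer')]:
    print(c,l,[(round(d['score'],2),np.array(d['xyz'])) for d in mark_of(l,c)[:2]])
E
```

```text
pos [0.5379 0.0674 0.1409] yaw_y 105.19326565038634 F [-0.0818  0.3165 -0.6435] j6 -0.29537029537187875
off units [-0.0385  0.004  -0.1374]
spin units 0.03865313007726741
scene knob [(0.56, array([0.5435, 0.0686, 0.1217]))]
scene spindle_tip [(0.83, array([0.5385, 0.0663, 0.1066]))]
scene spindle_seat []
top knob []
top knob_pointer [(0.68, array([ 0.5809, -0.3383, -0.0006]))]
```

View pics/m2.png

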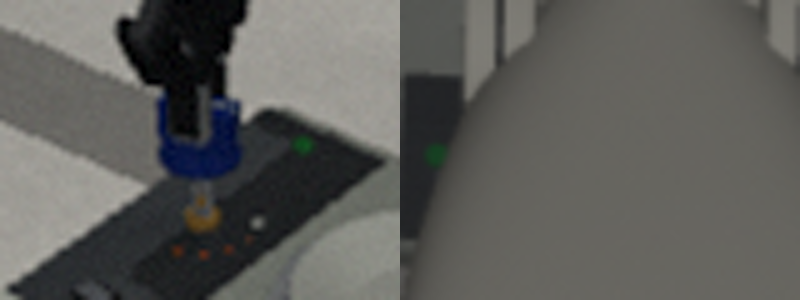

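In the scene crop, the knob hangs above the spindle: knob columns 158–242, spindle and bushing at about 203. I'll compare the two quantitatively.

```bash
python3 - <<'E'
from h import *
np.set_printoptions(precision=3,suppress=True)
a=cv2.imread('pics/s2.png')[:,:,::-1].astype(float); a0=cv2.imread('pics/scene0.png')[:,:,::-1].astype(float)
def edges(row,x0,x1,sig):  # subpixel half-max span
    v=sig[row,x0:x1]; h=(v.max()+np.median(v[[0,1,-1,-2]]))/2; i=np.where(v>h)[0]; l,r=i[0],i[-1]
    return x0+l-(v[l]-h)/(v[l]-v[l-1]), x0+r+(v[r]-h)/(v[r]-v[r+1])
blue=a[...,2]-np.maximum(a[...,0],a[...,1])
for y in range(197,205): e=edges(y,255,287,blue); print('blue',y,e,sum(e)/2)
for im in (a,a0):
  br=im[...,0]-im[...,2]
  for y in range(212,217): e=edges(y,260,281,br); print('brass',y,e,sum(e)/2)
  for y in range(206,211): print('steel',y,im[y,264:278].mean(1).astype(int))
p=np.array([.5379,.0674]); 
for z in (.124,.134,.104,.094,.084,.080): print(z,proj('scene',[*p,z]))
print('du/dx,dy',proj('scene',[p[0]+.01,p[1],.084])-proj('scene',[*p,.084]),proj('scene',[p[0],p[1]+.01,.084])-proj('scene',[*p,.084]))
E
```

```text
blue 197 (np.float64(261.7738095238095), np.float64(276.7236842105263)) 269.24874686716794
blue 198 (np.float64(261.9479166666667), np.float64(277.0833333333333)) 269.515625
blue 199 (np.float64(261.7037037037037), np.float64(277.5625)) 269.63310185185185
blue 200 (np.float64(261.5), np.float64(277.9318181818182)) 269.7159090909091
blue 201 (np.float64(261.6136363636364), np.float64(277.64814814814815)) 269.63089225589226
blue 202 (np.float64(261.95238095238096), np.float64(277.36)) 269.6561904761905
blue 203 (np.float64(262.92105263157896), np.float64(276.375)) 269.6480263157895
blue 204 (np.float64(263.69444444444446), np.float64(274.9166666666667)) 269.30555555555554
brass 212 (np.float64(266.47222222222223), np.float64(273.6585365853659)) 270.06537940379405
brass 213 (np.float64(266.625), np.float64(273.6842105263158)) 270.1546052631579
brass 214 (np.float64(266.8488372093023), np.float64(273.265625)) 270.0572311046511
brass 215 (np.float64(267.3306451612903), np.float64(272.6145833333333)) 269.9726142473118
brass 216 (np.float64(267.8076923076923), np.float64(272.07142857142856)
[... 512 characters left out ...]
p.float64(272.7767857142857)) 269.8922991071429
brass 215 (np.float64(267.4310344827586), np.float64(272.5192307692308)) 269.97513262599466
brass 216 (np.float64(267.5833333333333), np.float64(271.75)) 269.66666666666663
steel 206 [ 50  47  50  45  51  79  98 115  79  46  49  52  49  49]
steel 207 [ 53  48  50  49  67  77  85 106  78  49  47  48  46  45]
steel 208 [46 46 51 45 65 65 60 64 55 43 52 51 50 46]
steel 209 [47 50 46 46 54 69 64 66 61 46 48 49 48 46]
steel 210 [47 48 47 46 56 72 66 69 61 46 47 48 50 50]
0.124 [269.121 200.199]
0.134 [269.004 197.021]
0.104 [269.349 206.452]
0.094 [269.462 209.527]
0.084 [269.573 212.568]
0.08 [269.617 213.776]
du/dx,dy [3.006 1.352] [ 2.33  -1.852]
```

```bash
python3 - <<'E'
from h import *
np.set_printoptions(precision=3,suppress=True)
t=cv2.imread('pics/top0.png')[:,:,::-1].astype(float)
def span(v,x0):
    b=np.median(v[[0,1,-1,-2]]); h=(v.max()+b)/2; i=np.where(v>h)[0]; l,r=i[0],i[-1]
    return np.array([x0+l-(v[l]-h)/(v[l]-v[l-1]), x0+r+(v[r]-h)/(v[r]-v[r+1])])
br=t[...,0]-t[...,2]
for y in range(210,216): e=span(br[y,267:286],267); print('brass row',y,e,e.mean())
for x in range(273,280): e=span(br[204:222,x],204); print('brass col',x,e,e.mean())
bl=t[...,2]-np.maximum(t[...,0],t[...,1])
for y in range(256,263): e=span(bl[y,172:204],172); print('blue row',y,e,e.mean())
for x in range(186,194): e=span(bl[244:272,x],244); print('blue col',x,e,e.mean())
print('knob pred skirt top/bot',proj('top',[.428,.3015,.01]),proj('top',[.428,.3015,.0]))
print('seat pred',proj('top',[.5379,.0674,.084]),proj('top',[.5479,.0674,.084]),proj('top',[.5379,.0774,.084]))
E
```

```text
brass row 210 [272.539 278.654] 275.59665890957444
brass row 211 [272.198 279.07 ] 275.6342941810345
brass row 212 [272.062 279.39 ] 275.7263719512195
brass row 213 [272.    279.359] 275.6794871794872
brass row 214 [272.393 278.764] 275.578373015873
brass row 215 [273.367 277.852] 275.60925925925926
brass col 273 [209.606 214.722] 212.1641414141414
brass col 274 [212.625 215.453] 214.03924418604652
brass col 275 [213.506 215.689] 214.59736394557825
brass col 276 [208.712 215.698] 212.20501893939394
brass col 277 [208.788 215.532] 212.1598968407479
brass col 278 [209.257 214.855] 212.05579773321708
brass col 279 [210.432 214.026] 212.22906698564594
blue row 256 [179.615 194.8  ] 187.2076923076923
blue row 257 [179.529 194.714] 187.12184873949582
blue row 258 [179.5   194.733] 187.11666666666667
blue row 259 [179.468 194.694] 187.08109318996418
blue row 260 [179.583 194.675] 187.12916666666666
blue row 261 [180.144 194.375] 187.2596153846154
blue row 262 [180.578 193.681] 187.12907088122603
blue col 186 [250.673 265.759] 258.21600274725273
blue col 187 [250.589 265.825] 258.20714285714286
blue col 188 [250.278 265.826] 258.0519323671498
blue col 189 [250.319 265.578] 257.94878472222223
blue col 190 [250.55 265.5 ] 258.025
blue col 191 [251.    265.158] 258.07894736842104
blue col 192 [251.597 264.161] 257.87896825396825
blue col 193 [252.781 263.179] 257.9799107142857
knob pred skirt top/bot [187.099 257.141] [187.823 257.32 ]
seat pred [275.746 211.745] [275.727 207.846] [271.791 211.748]
```

Request:
{"op": "servo_tool", "data": {"hand": [10,10,10,10,10], "offset": [[0,0,0.3],[0,0,0.2],[0,0,0.1],[0,0,0],[0,0,0]], "spin": [0,0,0,0,0]}}

```text
clock: 11.37
eef_pos: [0.5379, 0.0674, 0.1222]
tool_rot: [-0.131, 0.991, 0.0, -0.0]
ft_force: [-0.6, 0.8, -1.5]
width: 0.015
gripper_force: 44.2
```

Request:
{"op": "servo_tool", "data": {"hand": [10,10,10], "offset": [[0,0,0.05],[0,0,0],[0,0,0]], "spin": [0,0,0]}}

```text
clock: 11.62
eef_pos: [0.5382, 0.0674, 0.1213]
tool_rot: [-0.131, 0.991, -0.0, 0.0]
ft_force: [0.2, 0.3, -1.2]
width: 0.0148
gripper_force: 44.2
```

Request:
{"op": "servo_tool", "data": {"hand": [10,10,10], "offset": [[0,0,0.05],[0,0,0],[0,0,0]], "spin": [0,0,0]}}

```text
clock: 11.87
eef_pos: [0.538, 0.0676, 0.1198]
tool_rot: [-0.131, 0.991, 0.0, 0.0]
ft_force: [-2.0, 2.1, 0.4]
width: 0.0147
gripper_force: 44.5
```

Request:
{"op": "servo_tool", "data": {"hand": [10,10,10], "offset": [[0,0,0.05],[0,0,0],[0,0,0]], "spin": [0,0,0]}}

```text
clock: 12.12
eef_pos: [0.5379, 0.0677, 0.1183]
tool_rot: [-0.131, 0.991, 0.0, -0.0]
ft_force: [-3.0, 4.4, 3.9]
width: 0.015
gripper_force: 45.0
```

```bash
python3 -c "
from h import *
s=status.get_state();p=s['eef_pos'];go(p+[-.0005,.0005,0]);print(s['wrist_torque'])"
```

```text
pos [0.53788363 0.06772679 0.11825584] yaw_y 105.05723283247046 F [-2.96150519  4.39722903  3.92093933] j6 -0.29272287087903903
off units [1.17647161e-02 2.04241716e-02 1.50519279e-05]
[0.92222632 0.73617736 0.00521647]
```

Request:
{"op": "servo_tool", "data": {"hand": [10,10,10,10,10,10,10], "offset": [[0.015,0.03,0],[0,0,0],[0,0,0],[0,0,0],[0,0,0],[0,0,0],[0,0,0]], "spin": [0,0,0.9,0.9,0.9,0.9,0]}}

```text
clock: 12.7
eef_pos: [0.5376, 0.068, 0.1183]
tool_rot: [0.028, 1.0, -0.0, 0.0]
ft_force: [-1.7, 1.4, 4.5]
width: 0.0149
gripper_force: 44.9
```

Request:
{"op": "servo_tool", "data": {"hand": [10,10,10,10,10], "offset": [[0,0,0],[0,0,0],[0,0,0],[0,0,0],[0,0,0]], "spin": [0.8,0.8,0.8,0.8,0]}}

```text
clock: 13.12
eef_pos: [0.5375, 0.0681, 0.1182]
tool_rot: [0.165, 0.986, -0.0, 0.0]
ft_force: [-0.6, 2.3, 2.2]
width: 0.0149
gripper_force: 44.8
```

Request:
{"op": "servo_tool", "data": {"hand": [10,10,10,10,10], "offset": [[0,0.02,0.02],[0,0,0],[0,0,0],[0,0,0],[0,0,0]], "spin": [0.8,0.8,0.8,0.8,0]}}

```text
clock: 13.53
eef_pos: [0.5377, 0.0686, 0.1176]
tool_rot: [0.3, 0.954, -0.0, 0.0]
ft_force: [-1.9, 1.2, 2.6]
width: 0.0152
gripper_force: 44.8
```

Request:
{"op": "servo_tool", "data": {"hand": [10,10,10,10,10], "offset": [[0,0,0],[0,0,0],[0,0,0],[0,0,0],[0,0,0]], "spin": [0.8,0.8,0.8,0.8,0]}}

```text
clock: 13.95
eef_pos: [0.5376, 0.0685, 0.1172]
tool_rot: [0.429, 0.903, -0.0, -0.0]
ft_force: [0.1, 0.3, -2.0]
width: 0.0149
gripper_force: 44.3
```

Request:
{"op": "servo_tool", "data": {"hand": [10,10,10], "offset": [[0,0,0.05],[0,0,0],[0,0,0]], "spin": [0,0,0]}}

```text
clock: 14.2
eef_pos: [0.5376, 0.0686, 0.1158]
tool_rot: [0.429, 0.903, -0.0, -0.0]
ft_force: [-0.3, 0.9, -1.4]
width: 0.0151
gripper_force: 44.2
```

Request:
{"op": "servo_tool", "data": {"hand": [10,10,10], "offset": [[0,0,0.05],[0,0,0],[0,0,0]], "spin": [0,0,0]}}

```text
clock: 14.45
eef_pos: [0.5376, 0.0686, 0.1145]
tool_rot: [0.43, 0.903, -0.0, -0.0]
ft_force: [0.3, -0.7, -2.3]
width: 0.0147
gripper_force: 44.2
```

It has dropped freely, so the flat is engaged. Next I press past the catch in small steps.

Request:
{"op": "servo_tool", "data": {"hand": [10,10,10,10], "offset": [[0,0,0.06],[0,0,0.06],[0,0,0],[0,0,0]], "spin": [0,0,0,0]}}

```text
clock: 14.78
eef_pos: [0.5376, 0.0687, 0.1108]
tool_rot: [0.43, 0.903, -0.0, -0.0]
ft_force: [-0.5, -0.7, -2.0]
width: 0.0148
gripper_force: 44.2
```

Request:
{"op": "servo_tool", "data": {"hand": [10,10,10,10], "offset": [[0,0,0.05],[0,0,0.05],[0,0,0],[0,0,0]], "spin": [0,0,0,0]}}

```text
clock: 15.12
eef_pos: [0.5377, 0.0686, 0.108]
tool_rot: [0.43, 0.903, 0.0, 0.0]
ft_force: [-0.1, 0.8, -0.8]
width: 0.0148
gripper_force: 44.6
```

Request:
{"op": "servo_tool", "data": {"hand": [10,10,10,10], "offset": [[0,0,0.04],[0,0,0.04],[0,0,0],[0,0,0]], "spin": [0,0,0,0]}}

```text
clock: 15.45
eef_pos: [0.5377, 0.0686, 0.1053]
tool_rot: [0.43, 0.903, -0.0, -0.0]
ft_force: [1.5, -0.7, -1.6]
width: 0.0151
gripper_force: 44.2
```

Request:
{"op": "servo_tool", "data": {"hand": [10,10,10,10], "offset": [[0,0,0.04],[0,0,0.04],[0,0,0],[0,0,0]], "spin": [0,0,0,0]}}

```text
clock: 15.78
eef_pos: [0.5376, 0.0687, 0.1029]
tool_rot: [0.43, 0.903, -0.0, -0.0]
ft_force: [0.8, -0.3, -2.6]
width: 0.0148
gripper_force: 44.3
```

Request:
{"op": "servo_tool", "data": {"hand": [10,10,10], "offset": [[0,0,0.05],[0,0,0],[0,0,0]], "spin": [0,0,0]}}

```text
clock: 16.03
eef_pos: [0.5376, 0.0687, 0.1016]
tool_rot: [0.43, 0.903, -0.0, -0.0]
ft_force: [1.0, -0.3, -1.9]
width: 0.0148
gripper_force: 44.4
```

Request:
{"op": "servo_tool", "data": {"hand": [10,10,10], "offset": [[0,0,0.03],[0,0,0],[0,0,0]], "spin": [0,0,0]}}

```text
clock: 16.28
eef_pos: [0.5377, 0.0687, 0.1012]
tool_rot: [0.43, 0.903, 0.0, 0.0]
ft_force: [-2.4, -0.7, 4.0]
width: 0.0149
gripper_force: 45.1
```

Request:
{"op": "servo_tool", "data": {"hand": [10,10,10], "offset": [[0,0,0.05],[0,0,0],[0,0,0]], "spin": [0,0,0]}}

```text
clock: 16.53
eef_pos: [0.5378, 0.0687, 0.1011]
tool_rot: [0.43, 0.903, 0.0, 0.001]
ft_force: [-5.8, -0.7, 18.3]
width: 0.0149
gripper_force: 47.0
```

```bash
python3 - <<'E'
from h import *
go(None,124)
a=snap('scene','s3')
cv2.imwrite('pics/m3.png',cv2.resize(a[170:230,230:310],(640,480),interpolation=cv2.INTER_CUBIC)[:,:,::-1])
print([(round(d['score'],2),d['xyz']) for d in mark_of('knob','scene')[:2]])
E
```

```text
pos [0.53778539 0.06872301 0.1010908 ] yaw_y 39.047608253173564 F [-5.76129944 -0.73728961 18.28155173] j6 0.8616395395530836
spin units -16.990478349365286
[(0.6, [0.5417, 0.0693, 0.0845])]
```

View pics/m3.png

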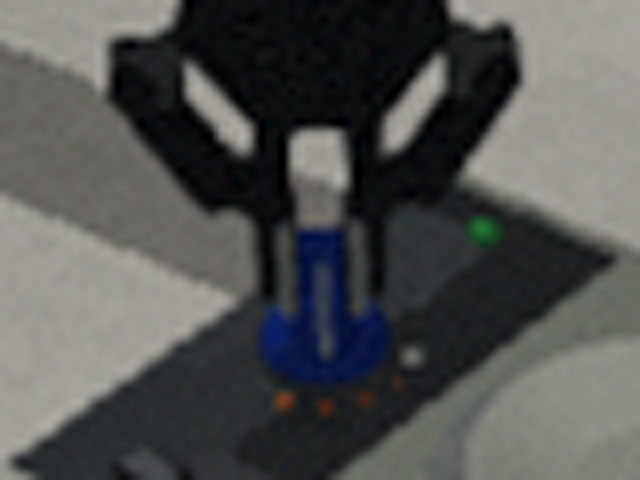

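The knob sits low on the bushing, its pointer facing the camera and the white dot to its right at crop (412,355). I relieve the press, then turn it anticlockwise about 83°.

Request:
{"op": "servo_tool", "data": {"hand": [10,10,10,10,10,10,10,10,10,10], "offset": [[0,0,-0.06],[0,0,0],[0,0,0],[0,0,0],[0,0,0],[0,0,0],[0,0,0],[0,0,0],[0,0,0],[0,0,0]], "spin": [0,0,0,-0.8,-0.8,-0.8,-0.8,-0.8,0,0]}}

```text
clock: 17.47
eef_pos: [0.5377, 0.0687, 0.1012]
tool_rot: [0.268, 0.964, -0.0, 0.0]
ft_force: [-0.8, -0.5, 5.5]
width: 0.0152
gripper_force: 45.3
```

Request:
{"op": "servo_tool", "data": {"hand": [10,10,10,10,10,10,10,10,10,10], "offset": [[0,0,0],[0,0,0],[0,0,0],[0,0,0],[0,0,0],[0,0,0],[0,0,0],[0,0,0],[0,0,0],[0,0,0]], "spin": [-0.8,-0.8,-0.8,-0.8,-0.8,-0.8,-0.8,-0.8,0,0]}}

```text
clock: 18.3
eef_pos: [0.5377, 0.0686, 0.1012]
tool_rot: [-0.008, 1.0, -0.0, 0.0]
ft_force: [-0.7, -0.5, 5.6]
width: 0.0145
gripper_force: 45.3
```

Request:
{"op": "servo_tool", "data": {"hand": [10,10,10,10,10,10,10,10,10,10,10], "offset": [[0,0,0],[0,0,0],[0,0,0],[0,0,0],[0,0,0],[0,0,0],[0,0,0],[0,0,0],[0,0,0],[0,0,0],[0,0,0]], "spin": [-0.8,-0.8,-0.8,-0.8,-0.8,-0.8,-0.8,-0.6,0,0,0]}}

```text
clock: 19.22
eef_pos: [0.5377, 0.0686, 0.1012]
tool_rot: [-0.275, 0.961, -0.0, -0.0]
ft_force: [-1.5, -0.8, 4.8]
width: 0.0146
gripper_force: 45.3
```

```bash
python3 - <<'E'
from h import *
s=status.get_state();print(s['wrist_torque']);go(None,122)
E
```

```text
[-0.2207141   0.38425333 -0.03047084]
pos [0.53767346 0.06855332 0.10118794] yaw_y 121.93357477873833 F [-1.49282556 -0.79497819  4.80936473] j6 -0.5852127398885967
spin units -0.013285044252333478
```

Request:
{"op": "servo_tool", "data": {"hand": [20,26,40,50,50,50,50,50,50,50,50,50,50], "offset": [[0,0,0],[0,0,0],[0,0,0],[0,0,0],[0,0,-0.2],[0,0,-0.5],[0,0,-0.8],[0,0,-0.8],[0,0,-0.8],[0,0,-0.8],[0,0,-0.8],[0,0,0],[0,0,0]], "spin": [0,0,0,0,0,0,0,0,0,0,0,0,0]}}

```text
clock: 20.3
eef_pos: [0.5382, 0.0687, 0.2435]
tool_rot: [-0.276, 0.961, -0.0, 0.001]
ft_force: [-0.3, -0.5, -0.4]
width: 0.0499
gripper_force: 0.0
```

Request:
{"op": "servo_tool", "data": {"hand": [50,50,50,50,50,50,50,50,50], "offset": [[0.8,0,-0.5],[0.8,0,-0.5],[0.8,0,-0.5],[0.8,0,0],[0.8,0,0],[0,0,0],[0,0,0],[0,0,0],[0,0,0]], "spin": [0,0,0,0,0,0,0,0,0]}}

```text
clock: 21.05
eef_pos: [0.4364, 0.0053, 0.2865]
tool_rot: [-0.276, 0.961, 0.0, -0.0]
ft_force: [0.1, 0.2, -0.1]
width: 0.05
gripper_force: 0.0
```

```bash
python3 - <<'E'
from h import *
np.set_printoptions(precision=4,suppress=True)
go(None)
a=snap('scene','s4');b=snap('top','t4')
f=lambda im,x,y,w,h:cv2.resize(im[y:y+h,x:x+w],(400,300),interpolation=cv2.INTER_CUBIC)
cv2.imwrite('pics/m4.png',np.hstack([f(a,240,180,64,48),f(b,244,186,64,48)])[:,:,::-1])
for c in ['scene','top']:
  for l in ['knob','knob_pointer','off_dot']:
    print(c,l,[(round(d['score'],2),np.array(d['xyz'])) for d in mark_of(l,c)[:1]])
E
```

```text
pos [0.4364 0.0053 0.2865] yaw_y 122.05429747759256 F [ 0.0765  0.2148 -0.135 ] j6 -0.7401761968922622
scene knob [(0.67, array([0.539 , 0.0689, 0.0847]))]
scene knob_pointer [(0.54, array([0.5589, 0.0785, 0.0925]))]
scene off_dot [(0.96, array([0.5616, 0.0806, 0.087 ]))]
top knob [(0.55, array([0.5378, 0.0687, 0.0829]))]
top knob_pointer [(0.82, array([0.5586, 0.0782, 0.0905]))]
top off_dot [(0.62, array([0.5601, 0.0859, 0.0847]))]
```

View pics/m4.png

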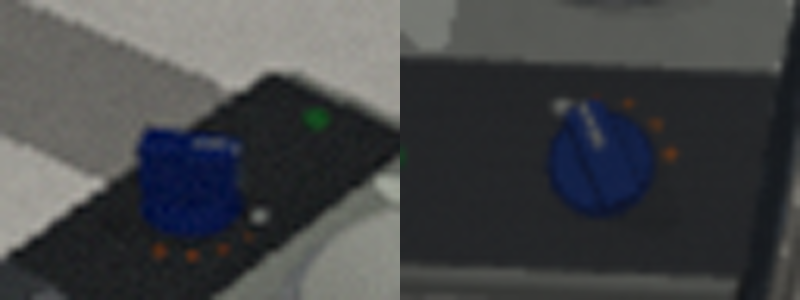

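The top view shows the knob home. The white line (crop (583,108) to (602,146)) points slightly clockwise of the dot at (561,106), so I'll measure the angle error.

```bash
python3 - <<'E'
from h import *
np.set_printoptions(precision=4,suppress=True)
P=[];D=[];DT=[]
for i in range(6):
    for c in ['top','scene']:
        im=cams.grab_frame(c)
        for l,L in (('knob_pointer',P),('off_dot',D)):
            r=[d['xyz'] for d in mark_of(l,c) if d['score']>.3 and abs(d['xyz'][0]-.56)<.02 and abs(d['xyz'][1]-.08)<.02]
            L+=r[:1]
    t=cams.grab_frame('top').astype(float)
    # white line: bright desaturated pixels on the bar
    m=t[...,0]-75; y,x=np.mgrid[200:213,271:281]; w=np.clip(m[200:213,271:281],0,None)*(x>271.5)
    X=np.array([unproj('top',(a,b),.118)[:2] for a,b in zip(x[w>0],y[w>0])]); ww=w[w>0]
    mu=(X*ww[:,None]).sum(0)/ww.sum(); C=np.cov(X.T,aweights=ww); v=np.linalg.eigh(C)[1][:,1]; v*=np.sign(v[0])
    print('line',mu,len(ww),np.degrees(np.arctan2(v[1],v[0])))
    im=t.astype(np.uint8); d,_=cen(im,(266,199,6,7),'white'); DT.append(unproj('top',d,.08)); 
for n,L in (('ptr',P),('dot',D),('dotpix',DT)):
    q=np.median(L,0); print(n,q,np.degrees(np.arctan2(q[1]-.0686,q[0]-.5377)),len(L))
E
```

```text
line [0.5463 0.0711] 3 26.015404925201075
line [0.5467 0.0712] 3 26.01540524358332
line [0.5467 0.0712] 3 26.0154021438799
line [0.5479 0.0718] 3 26.0154067485053
line [0.5467 0.0712] 3 26.01540524358332
line [0.5473 0.0715] 3 26.015407529466042
ptr [0.559  0.0796 0.092 ] 27.36821042888815 12
dot [0.5621 0.0832 0.0842] 30.756539426452218 12
dotpix [nan nan nan] nan 6h.py:20: RuntimeWarning: invalid value encountered in divide
  Y,X=np.mgrid[y:y+h,x:x+w]; return np.array([(m*X).sum(),(m*Y).sum()])/m.sum(),(m>0).sum()
```

```bash
python3 -c "
from h import *
print(manip.hand_in())"
```

```text
the job is handed in; nothing more can be done
None
```

I pressed the knob home onto its spindle and turned it to the white dot, where it measures about 4–6° clockwise of dead centre against the 13° allowed. I then let go and handed the job in; no verdict came back, and I never felt a distinct snap, though the knob reached the bushing.

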